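# Drift the centring plug out of a microscope condenser carrier

## Robot

A 6-joint arm with a two-finger parallel gripper is mounted at the origin on the work surface. World frame = base frame: x ahead of the robot, y to its left, z up, the work surface at z = 0. Lengths are in mm, angles in rad, forces in N, time in s.
With the tool pointing down it reaches from about 275 to 750 mm from the base axis. Payload 10.2 kg.
Tool frame: the origin (TCP) lies between the finger pads; the fingertips stand 17 mm ahead of it and the grasp point (between the pads) lies 2 mm behind it; z points along the fingers, y is the line along which they close (so a half turn about z gives the same grasp; the last joint's range is limited). The gripper opens to 85 mm and grips with 20 to 120 N. Pads are 22 mm wide; open, the fingers measure 114 mm over their backs; the gripper's body (76 mm by 85 mm) begins 54 mm behind the grasp point. The pads swing forward as they close: fully open they stand 13 mm farther back than shut.
Start: joints at [1.025, 0.313, 1.498, -0, 1.331, -0.223], TCP at [166.555, 497.886, 248.294] pointing down, gripper open.
Joint ranges: [-2.94, 2.94], [-0.97, 2.17], [0.19, 2.56], [-1.23, 4.37], [0.02, 3.11], [-2.88, 2.88]. Speed limits (rad/s): [2.39, 2.39, 3.01, 3.14, 3.14, 3.14].

## Interface

Orientations are given as a unit quaternion [w, x, y, z].
In Python, from rig import * gives the robot as it stands.
- The arm moves only by the tool step_arm, never from a script. Its argument "commands" is text: rows parted by semicolons, each of 7 numbers parted by spaces: the opening, from 0 (shut) to 1 (fully open), then the shift along the tool's x, y, z in cm, then the turn, a rotation vector about the tool's x, y, z in rad. In form: hand x y z rx ry rz; .... A call has 1 to 20 rows; each row is the pose to reach, as a shift and turn from the pose commanded when the call began, along the tool's axes at that moment; what a row does not reach only later rows make up. A row lasts 1/12 s, in which the tool goes at most 41.7 mm and 7.16 degrees, less where a joint would pass 70% of its speed; a pose out of reach is approached as far as the arm can. A call with a gripper value outside its range is refused whole. The fingers move at their own pace and stop on an object; "newtons" is the grip in N (left out, the last holds). Time passes only in rows, so rows that repeat a pose let the fingers close. It gives the time, the measured TCP pose, the force, the opening and the grip force at its end, in the units of the state.
- sense(): the state, without advancing time (a new reading comes with each control period).
- capture(name): name is "scene" or "top" or "wrist"; returns the picture (384x512x3 uint8, red, green, blue); there is no depth.
- camera_model(name): a dict with "mtx" (3x3 intrinsics, pixels), "eye" and "rotation" of the camera in the world. Camera axes: x right, y down, z forward; pixel columns grow to the right and rows downward; lengths in mm; the calibration is good to about 2 mm. A picture is of the moment at which its call begins: read the wrist's pose just before it. camera_model takes no time and is no camera call; for the wrist camera it gives the pose at the moment of the call.
- finish_job(): hands the job in; it is judged then, once.
Trained networks look in the newest picture that a camera, given by its name, has taken for a name from the list of things; names that differ only in an ending like _2 or _b are one class to them, and where a whole thing is asked for, a point or a joint stands for the part that bears it (a point fixed in the world has none). Each returns a list of dicts, best first, with "score" (0 to 1); they miss things now and then, are a little off and sometimes report something else, mostly with a low value. They report only what shows in the picture. A call takes as long as a camera call.
- search_frame(camera, label): "rect" ([centre column, centre row, width, height] in pixels, round what is visible of it).
- trace(camera, label): "mask" (384x512 bool, what is visible of it) and "rect" ([centre column, centre row, width, height] in pixels, round what is visible of it).
- spot_point(camera, label): "xy" ([column, row] in pixels: a listed point, or the origin of a listed thing).
The state is a dict: "time_s": time; "joints": joint angles; "dq": joint speeds; "tau": joint torques, N m; "eef_pos": TCP position; "ee_rot": TCP orientation; "force": force on the tool from outside, world axes, zero at the start; "wrist_torque": the same for the moment, N m; "grip_width": opening from 0.0 (shut) to 1.0 (fully open); "grip_force": force on a finger pad.
Only numpy, scipy, OpenCV 4.12 (cv2) and the standard library are available. Lean on these libraries where they do the work, as an engineer would, in place of code of your own. Each camera call takes 0.05 s, during which the arm holds its last target. There are 200 camera calls.

## Task

Turn the black knob on the condenser carrier clockwise to its stop, so that its yellow shutter clears the bore, and leave it there. Then take the blue-handled drift rod and push the red plug with it (never with the gripper) right out of the far end of the bore, to lie in the felt-lined trough. Lay the rod back on its stand as you found it, without disturbing the things around.

Things in the scene. Friction and masses are not known exactly. Their poses are not given: they have to be found in the camera images.
- carrier: Dark steel block on an aluminium foot, fixed. Origin on the bench below the middle of the bore; x = push direction, level, along the bore; z up. Block 60 long (x -30 to 30 mm), 80 wide (y), top 115 above the bench. Through-bore of diameter 42 along x at y = 0, axis 85 above the bench; entry at x = -30 (shutter side), exit at x = 30.
- trough (a point): Felt-lined trough beyond the exit, fixed to the carrier. Point: middle of its floor, 61 above the bench, carrier x = 78 mm, y = 0; axes as the carrier's. It runs from carrier x = 31 to a white end wall at 125; floor 3 below the bottom of the bore, 46 wide between white side walls that reach 81 above the bench.
- shutter (a joint): Turn of knob and shutter about a vertical axis at carrier x = -42, y = 46 mm. 0 = shutter across the bore's entry (a push only shuts it); grows clockwise seen from above to a stop at 1.4 rad, where it points away from the block beside the rod's path. Starts at 0 to 0.35; light friction (0.06 N m), stays where left. Yellow shutter: 52 long from the axis, 6 thick, 72 to 98 above the bench.
- knob_grip (a point): Black knob: a bar grip 40 long, 14 thick, 34 high, on a disc of diameter 42. Point: on the turning axis at the bar's centre, 144 above the bench (bar from 127 to 161). Its y axis lies along the bar (the shutter extends along -y), x across the thickness, parallel to the carrier's x when the joint is 0; turns with the knob.
- plug_center (a point): Red plug, solid cylinder of diameter 40, length 56, 0.14 to 0.28 kg, loose in the bore, held by its weight and friction only (a few N). Point: its centre; x along its axis. Starts at carrier x -2 to 6 mm, 84 above the bench.
- rod_handle (a point): Drift rod, about 0.18 kg. Point: centre of its blue handle, 70 long (x), 26 wide (y), 30 high (z); x axis along the rod towards the head. A steel shaft of diameter 14 runs from the handle to a white round head, diameter 30, length 14, all on one axis. Centre of mass some 30 mm ahead of this point. Starts level on the stand, 50 above the bench.
- rod_tip (a point): Centre of the flat front end of the rod's head, 160 mm ahead of the handle's centre along the rod; axes as the handle's.
- stand: Grey rod stand, fixed, foot 200 x 70. Origin on the bench under its middle; x = along the resting rod towards its head, z up. The handle's centre rests at x = -60, y = 0, z = 50 mm: its rear end on a post at x -93 to -79 (top 35 above the bench, lips 36 apart reach 45), the shaft in an open V-notch at x = 45 (mouth 35 wide, edges 58 above the bench). The handle's sides are free.
- flask_a_mid (a point): Clear culture flask with red cap lying on the bench, 145 x 84 x 36, bystander; centre of its body.
- flask_b_mid (a point): Second such flask, bystander; centre of its body.
- medium_mid (a point): Amber bottle, diameter 72, height 150, bystander; its middle.
- dishes_mid (a point): Two stacked culture dishes, diameter 90, height 30, bystander; their middle.
- tipbox_mid (a point): Blue pipette-tip box with clear lid, 120 x 82 x 70, bystander; its middle.
- weighjar_mid (a point): White jar with green lid, diameter 62, height 74, bystander; its middle.

How it is judged:
By the outcome, as a careful person would: the job done as asked, in the order asked, and still so for the second after the job is handed in, with the robot touching nothing.
It also fails if it takes over 64 s, if anything falls off the work surface, if the arm or the gripper's body presses on something with over 40 N, if the wrist force passes 120 N, or if a joint passes its speed limit or range.

## Working session

There is one attempt and no reset: what is moved stays moved. The work goes in short steps, Python scripts to look and compute and a tool call to move; the robot and the scene stay as the last step left them, time stands still between calls to the robot, and variables do not carry over. Pictures are saved under pics/ and viewed, at most 10 in all, crops included, and the job is handed in when it is done.

Besides the shell and the picture viewer there is one more tool, called after "Call:" as name(argument=value, ...), one argument or row to a line, values as JSON. step_arm: Moves the arm, as the interface text tells. Its arguments: {"type":"object","properties":{"commands":{"type":"string"},"newtons":{"type":"number"}},"required":["commands"]}

```bash
mkdir -p pics; cat > h.py <<'E'
from rig import *
import numpy as np, cv2
from scipy.spatial.transform import Rotation as R
def q2R(q): return R.from_quat([q[1],q[2],q[3],q[0]]).as_matrix()
def ray(c,xy):
    m=camera_model(c) if isinstance(c,str) else c
    d=np.linalg.inv(np.array(m["mtx"]))@np.array([xy[0],xy[1],1.])
    Rm=np.array(m["rotation"]); 
    if Rm.size==4: Rm=q2R(Rm.ravel())
    return np.array(m["eye"],float),Rm@d
def onz(c,xy,z):
    e,d=ray(c,xy); return e+d*(z-e[2])/d[2]
def proj(c,P):
    m=camera_model(c) if isinstance(c,str) else c
    Rm=np.array(m["rotation"]); 
    if Rm.size==4: Rm=q2R(Rm.ravel())
    p=np.array(m["mtx"])@(Rm.T@(np.array(P,float)-m["eye"])); return p[:2]/p[2]
def snap(c,f):
    im=capture(c); cv2.imwrite("pics/"+f,im[:,:,::-1]); return im
E
python3 - <<'E'
from h import *
s=sense(); print(s)
for c in ["scene","top"]:
    snap(c,c+"0.png"); m=camera_model(c); print(c,m)
    for l,z in [("carrier",0),("trough",61),("knob_grip",144),("plug_center",84),("rod_handle",50),("rod_tip",50),("stand",0),("flask_a_mid",18),("medium_mid",75),("dishes_mid",15),("tipbox_mid",35),("weighjar_mid",37)]:
        r=spot_point(c,l)
        print(l,[(round(d["score"],2),np.round(d["xy"]).tolist(),np.round(onz(m,d["xy"],z)).tolist()) for d in r[:2]])
a=cv2.imread("pics/scene0.png");b=cv2.imread("pics/top0.png")
E
```

```text
{'time_s': 0.0, 'joints': array([ 1.02460602e+00,  3.13473391e-01,  1.49843262e+00,  4.02491565e-05,
        1.33102452e+00, -2.23380028e-01]), 'dq': array([ 0.0023086 , -0.00064966,  0.00110405,  0.00053614,  0.00062162,
        0.00052235]), 'tau': array([ 1.27615436e-03, -4.12265396e+01, -2.59748465e+01, -4.21628488e-05,
        4.07482818e-03,  1.17588030e-05]), 'eef_pos': array([166.41385482, 497.67779394, 247.72477901]), 'ee_rot': array([-2.69209797e-04,  1.60709933e-01,  9.87001454e-01, -6.12689854e-04]), 'force': array([-0.06125557,  0.28552411,  0.37306548]), 'wrist_torque': array([0.02095649, 0.04915266, 0.00236277]), 'grip_force': 0.0, 'grip_width': 1.002244519964456}
scene {'mtx': array([[406.15549956,   0.        , 255.19029152],
       [  0.        , 406.15549956, 190.00326313],
       [  0.        ,   0.        ,   1.        ]]), 'eye': array([1089.49282568,  848.05203693,  724.58866841]), 'rotation': array([-0.13041036,  0.24936669,  0.83822118, -0.4671131 ])}
carrier [(0.8, [269.0, 243.0], [589.0, 122.0, 0.0])]
trough [(0.62, [287.0, 243.0], [594.0, 209.0, 61.0]), (0
[... 1145 characters left out ...]
], [593.0, 214.0, 61.0]), (0.61, [349.0, 164.0], [702.0, -273.0, 61.0])]
knob_grip [(0.5, [222.0, 219.0], [530.0, 105.0, 144.0]), (0.26, [185.0, 263.0], [406.0, 205.0, 144.0])]
plug_center []
rod_handle [(0.75, [379.0, 208.0], [569.0, -364.0, 50.0])]
rod_tip [(0.9, [331.0, 230.0], [500.0, -218.0, 50.0]), (0.73, [299.0, 147.0], [755.0, -122.0, 50.0])]
stand []
flask_a_mid [(0.7, [295.0, 147.0], [761.0, -112.0, 18.0])]
medium_mid [(0.72, [203.0, 147.0], [749.0, 170.0, 75.0])]
dishes_mid [(0.91, [188.0, 266.0], [384.0, 221.0, 15.0]), (0.2, [352.0, 163.0], [712.0, -294.0, 15.0])]
tipbox_mid [(0.76, [350.0, 163.0], [707.0, -283.0, 35.0])]
weighjar_mid [(0.8, [144.0, 164.0], [701.0, 359.0, 37.0])]
```

```bash
python3 - <<'E'
import cv2
a=cv2.imread("pics/top0.png")[110:310,110:430]; cv2.imwrite("pics/topc.png",cv2.resize(a,(800,500),interpolation=cv2.INTER_CUBIC))
a=cv2.imread("pics/scene0.png")[120:345,120:420]; cv2.imwrite("pics/scenec.png",cv2.resize(a,(800,600),interpolation=cv2.INTER_CUBIC))
E
```

```text
(no output)
```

View pics/topc.png

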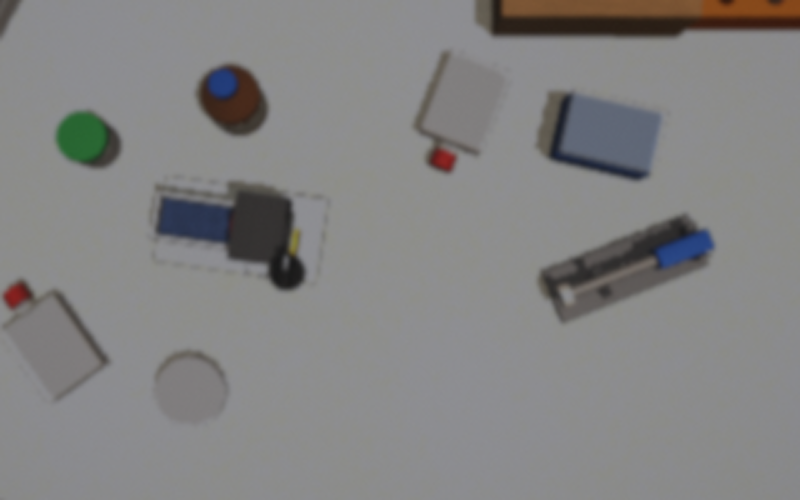

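View pics/scenec.png

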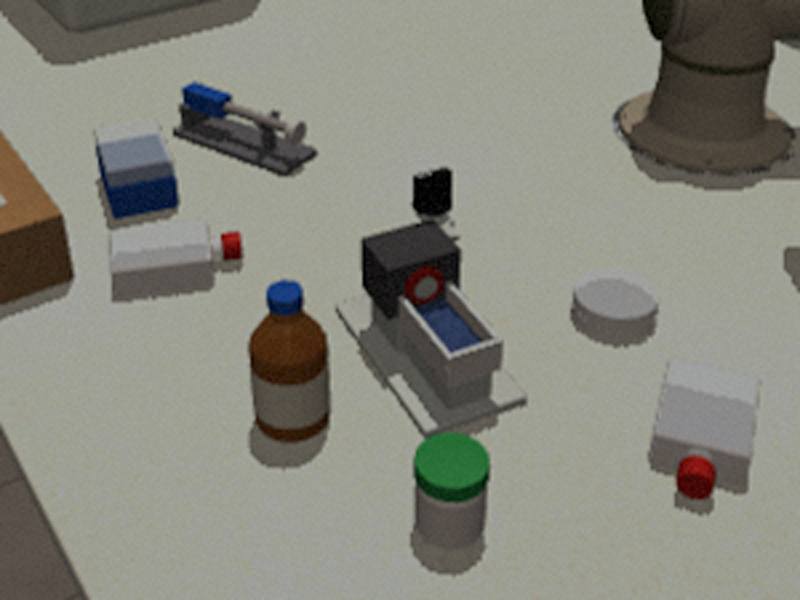

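Top crop: the carrier is at about (260,225), with the trough running left (world +y) and the knob at (287,270). The rod lies on its stand at the right, head at (567,293) and handle at (685,248). The scene view agrees. Next I work out the move to above the knob.

```bash
cat >> h.py <<'E'
def rel(pos,yaw_y,s=None):
    """shift (cm) and rotvec to reach pos, tool down with tool-y at yaw"""
    s=s or sense(); R0=q2R(s["ee_rot"]); 
    y=np.array([np.cos(yaw_y),np.sin(yaw_y),0]); z=np.array([0,0,-1.]); Rt=np.c_[np.cross(y,z),y,z]
    return np.round(R0.T@(np.array(pos)-s["eef_pos"])/10,2), np.round(R.from_matrix(R0.T@Rt).as_rotvec(),4)
E
python3 - <<'E'
from h import *
s=sense(); m=camera_model("wrist"); R0=q2R(s["ee_rot"])
print(R0.T@(m["eye"]-s["eef_pos"]), R0.T@q2R(m["rotation"]), m["mtx"])
print(rel([540,100,330],1.35))
# carrier direction from top image: masks
for l in ["carrier","rod_handle","stand"]:
    for d in trace("top",l)[:1]:
        print(l,d["score"],d["rect"],cv2.minAreaRect(np.argwhere(d["mask"])[:,::-1].astype(np.float32)))
E
```

```text
[  85.2497935    -0.1256693  -124.87019268] [[-1.30633833e-03 -9.44627833e-01 -3.28141052e-01]
 [ 9.99998922e-01 -1.01421632e-03 -1.06137271e-03]
 [ 6.69796197e-04 -3.28142085e-01  9.44628140e-01]] [[278.74346051   0.         255.67001809]
 [  0.         278.74346051 191.40254869]
 [  0.           0.           1.        ]]
(array([-48.04, -25.89,  -8.17]), array([ 0.   ,  0.   , -0.102]))
carrier 0.69 [204.8, 201.1, 72.1, 45.4] ((204.38088989257812, 202.39718627929688), (69.02094268798828, 37.93738555908203), 8.32564926147461)
rod_handle 0.68 [364.1, 215.4, 64.4, 30.5] ((363.42559814453125, 215.79637145996094), (9.230083465576172, 64.84540557861328), 69.92847442626953)
stand 0.66 [359.5, 216.8, 65.3, 46.6] ((359.7586364746094, 216.3965606689453), (22.840530395507812, 65.3647689819336), 68.19859313964844)
```

Call:
step_arm(
  commands="1 -48 -25.9 -8.2 0 0 -0.1;1 -48 -25.9 -8.2 0 0 -0.1;1 -48 -25.9 -8.2 0 0 -0.1;1 -48 -25.9 -8.2 0 0 -0.1;1 -48 -25.9 -8.2 0 0 -0.1;1 -48 -25.9 -8.2 0 0 -0.1;1 -48 -25.9 -8.2 0 0 -0.1;1 -48 -25.9 -8.2 0 0 -0.1;1 -48 -25.9 -8.2 0 0 -0.1;1 -48 -25.9 -8.2 0 0 -0.1;1 -48 -25.9 -8.2 0 0 -0.1;1 -48 -25.9 -8.2 0 0 -0.1;1 -48 -25.9 -8.2 0 0 -0.1;1 -48 -25.9 -8.2 0 0 -0.1;1 -48 -25.9 -8.2 0 0 -0.1;1 -48 -25.9 -8.2 0 0 -0.1",
)

```text
time_s: 2.78
eef_pos: [539.4, 100.2, 330.0]
ee_rot: [-0.0, 0.111, 0.994, 0.0]
force: [-1.5, 0.1, -0.8]
grip_width: 1.0
grip_force: 0.0
```

```bash
python3 - <<'E'
from h import *
s=sense(); print(s["time_s"],s["eef_pos"],np.round(s["dq"],3))
m=camera_model("wrist"); im=snap("wrist","w0.png")
for l,z in [("carrier",0),("trough",61),("knob_grip",144),("plug_center",84)]:
    print(l,[(round(d["score"],2),np.round(d["xy"]).tolist(),np.round(onz(m,d["xy"],z)).tolist()) for d in spot_point("wrist",l)[:2]])
cv2.imwrite("pics/w0b.png",cv2.resize(cv2.imread("pics/w0.png"),(800,600)))
E
```

```text
2.7833 [539.36022954 100.17372497 329.95825059] [ 0.031 -0.021  0.018  0.002  0.001  0.003]
carrier [(0.55, [282.0, 167.0], [577.0, 137.0, 0.0])]
trough [(0.76, [336.0, 177.0], [594.0, 209.0, 61.0])]
knob_grip [(0.94, [255.0, 171.0], [537.0, 99.0, 144.0])]
plug_center []
```

View pics/w0b.png

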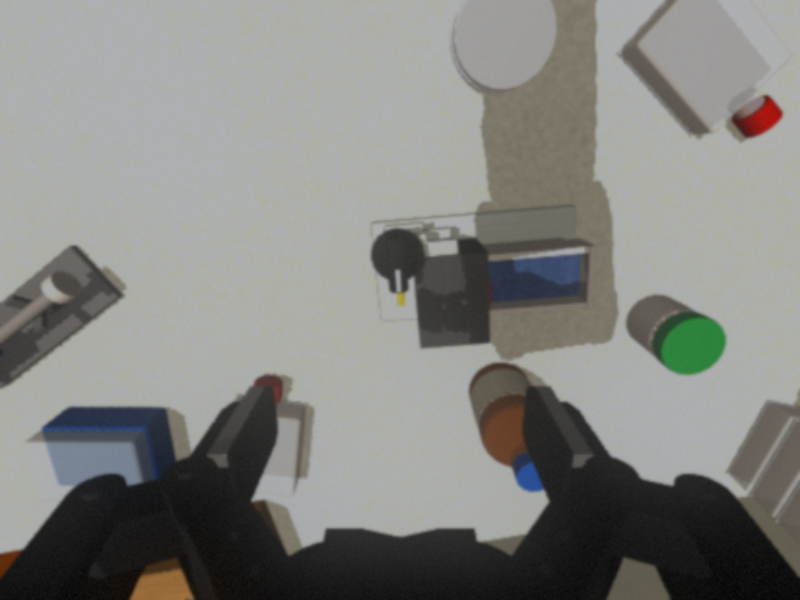

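The wrist view shows the knob at about (400,255) of 800x600, with the yellow shutter at (400,298). The block top spans (415,247) to (490,345) and the trough lies to the right. I rectify it for the angles.

```bash
python3 - <<'E'
from h import *
m=camera_model("wrist"); im=cv2.imread("pics/w0.png"); k=512/800
for n,p,z in [("c0",(415,247),115),("c1",(487,238),115),("c2",(490,343),115),("c3",(420,348),115),("foot0",(372,222),8),("foot1",(575,206),8)]:
    print(n,np.round(onz(m,np.array(p)*k,z),1))
# rectify on a plane z: 4 px/mm? window 100x75 mm about knob, right=+y, down=+x
def rect(z,c,w,h,s):
    src=np.float32([proj(m,[c[0]+dx,c[1]+dy,z]) for dx,dy in [(-h/2,-w/2),(-h/2,w/2),(h/2,w/2),(h/2,-w/2)]])
    dst=np.float32([[0,0],[w*s,0],[w*s,h*s],[0,h*s]])
    return cv2.warpPerspective(im,cv2.getPerspectiveTransform(src,dst),(int(w*s),int(h*s)),flags=cv2.INTER_CUBIC)
o=rect(161,(545,105),80,90,6)
o2=rect(115,(575,125),160,120,3)
c=np.hstack([o[:540], np.zeros((540,320,3),np.uint8)]); c[:360,480:800]=o2[:, :320]
c=np.clip(c*2.0,0,255).astype(np.uint8)
cv2.imwrite("pics/rect.png",c)
y=trace("wrist","shutter"); 
for d in y[:2]:
    print(d["score"],d["rect"])
hsv=cv2.cvtColor(im,cv2.COLOR_BGR2HSV); M=(cv2.inRange(hsv,(20,100,60),(35,255,255))>0)
p=np.argwhere(M)[:,::-1]; p=p[(abs(p[:,0]-256)<40)&(p[:,1]<230)&(p[:,1]>150)]; print(len(p),p.mean(0),p.min(0),p.max(0), np.round(onz(m,p.mean(0),98),1))
E
```

```text
c0 [531.1 115.1 115. ]
c1 [536.6 172.  115. ]
c2 [627.1 160.3 115. ]
c3 [618.5 100.8 115. ]
foot0 [519.6  76.1   8. ]
foot1 [549.3 280.4   8. ]
0.57 [253.8, 174.1, 36.7, 48.3]
31 [256.48387097 190.87096774] [255 187] [258 195] [576.4  93.3  98. ]
```

View pics/rect.png

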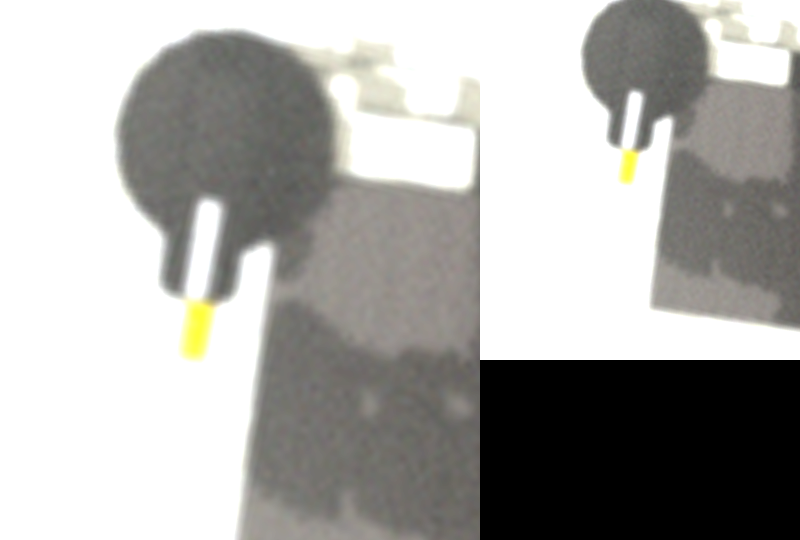

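The foot edge gives a carrier yaw of 1.426 rad. The knob axis is at about (531,101), the joint is near 0, and the carrier origin is at about (583,136).

```bash
python3 - <<'E'
from h import *
print(rel([531,101,149],1.41))
E
```

```text
(array([ 0.79, -0.17, 18.15]), array([ 0.0001,  0.0002, -0.0606]))
```

Call:
step_arm(
  commands="1 0.8 -0.2 4 0 0 -0.06;1 0.8 -0.2 8 0 0 -0.06;1 0.8 -0.2 12 0 0 -0.06;1 0.8 -0.2 15 0 0 -0.06;1 0.8 -0.2 17 0 0 -0.06;1 0.8 -0.2 18.1 0 0 -0.06;1 0.8 -0.2 18.1 0 0 -0.06;0 0.8 -0.2 18.1 0 0 -0.06;0 0.8 -0.2 18.1 0 0 -0.06;0 0.8 -0.2 18.1 0 0 -0.06;0 0.8 -0.2 18.1 0 0 -0.06;0 0.8 -0.2 18.1 0 0 -0.06;0 0.8 -0.2 18.1 0 0 -0.06;0 0.8 -0.2 18.1 0 0 -0.06",
  newtons=30,
)

```text
time_s: 4.25
eef_pos: [531.5, 99.8, 149.8]
ee_rot: [0.0, 0.081, 0.997, 0.0]
force: [-1.3, 0.1, 2.9]
grip_width: 0.16
grip_force: 32.3
```

Call:
step_arm(
  commands="0 0 0 0 0 0 0.1;0 0 0 0 0 0 0.2;0 0 0 0 0 0 0.3;0 0 0 0 0 0 0.4;0 0 0 0 0 0 0.5;0 0 0 0 0 0 0.6;0 0 0 0 0 0 0.7;0 0 0 0 0 0 0.8;0 0 0 0 0 0 0.9;0 0 0 0 0 0 1.0;0 0 0 0 0 0 1.1;0 0 0 0 0 0 1.2;0 0 0 0 0 0 1.3;0 0 0 0 0 0 1.3",
)

```text
time_s: 5.42
eef_pos: [532.3, 100.5, 149.8]
ee_rot: [0.001, 0.67, 0.742, 0.002]
force: [4.6, 4.8, 0.1]
grip_width: 0.153
grip_force: 31.9
```

```bash
python3 - <<'E'
from h import *
s=sense(); print(s["eef_pos"],s["force"],s["wrist_torque"],s["grip_width"]); y=q2R(s["ee_rot"])[:,1]; print(np.arctan2(y[1],y[0]))
E
```

```text
[532.27699056 100.51859997 149.80640529] [4.64882419 4.82237453 0.10522816] [ 0.75904868 -0.59696195 -0.03851186] 0.15318169696529838
0.10265942265033946
```

Call:
step_arm(
  commands="0 0 0 0 0 0 0.04;0 0 0 0 0 0 0.08;0 0 0 0 0 0 0.11;0 0 0 0 0 0 0.11",
)

```text
time_s: 5.75
eef_pos: [532.3, 100.5, 149.8]
ee_rot: [0.001, 0.708, 0.707, 0.001]
force: [4.5, 4.3, 0.7]
grip_width: 0.156
grip_force: 43.2
```

```bash
python3 - <<'E'
from h import *
s=sense(); print(s["eef_pos"],s["force"],s["wrist_torque"],s["grip_width"],s["joints"][5]); y=q2R(s["ee_rot"])[:,1]; print(np.arctan2(y[1],y[0]))
E
```

```text
[532.33182248 100.51234    149.84591115] [4.53485742 4.27611189 0.65465797] [ 0.77672632 -0.73996988  1.13818338] 0.1557468296613984 -0.029350872481798747
-0.0012463382089968672
```

Call:
step_arm(
  commands="1 0 0 0 0 0 0;1 0 0 0 0 0 0;1 0 0 0 0 0 0;1 0 0 0 0 0 0;1 0 0 -3 0 0 0;1 0 0 -7 0 0 0;1 0 0 -11 0 0 0;1 0 0 -15 0 0 0;1 0 0 -15 0 0 0",
)

```text
time_s: 6.5
eef_pos: [533.1, 99.7, 307.2]
ee_rot: [0.005, 0.708, 0.706, 0.004]
force: [0.4, 0.3, 1.3]
grip_width: 0.998
grip_force: 0.0
```

```bash
python3 - <<'E'
from h import *
s=sense(); print(s["eef_pos"],s["force"],s["wrist_torque"],s["grip_width"]); 
m=camera_model("wrist"); im=snap("wrist","w1.png"); np.save("m1.npy",m,allow_pickle=True)
def rect(z,c,w,h,k):
    src=np.float32([proj(m,[c[0]+dx,c[1]+dy,z]) for dx,dy in [(-h/2,-w/2),(-h/2,w/2),(h/2,w/2),(h/2,-w/2)]])
    dst=np.float32([[0,0],[w*k,0],[w*k,h*k],[0,h*k]])
    return cv2.warpPerspective(cv2.imread("pics/w1.png"),cv2.getPerspectiveTransform(src,dst),(int(w*k),int(h*k)),flags=cv2.INTER_CUBIC)
cv2.imwrite("pics/rect1.png",np.clip(rect(115,(560,110),160,120,5)*2.,0,255).astype(np.uint8))
print(rel([562,-352,270],0.44))
E
```

```text
[533.11681252  99.74173941 307.2018226 ] [0.38114173 0.27374888 1.31399947] [ 0.00749513 -0.0631102  -0.02453052] 0.9980394098505131
(array([-45.17,   3.03,   3.35]), array([ 0.0075,  0.002 , -0.4421]))
```

View pics/rect1.png

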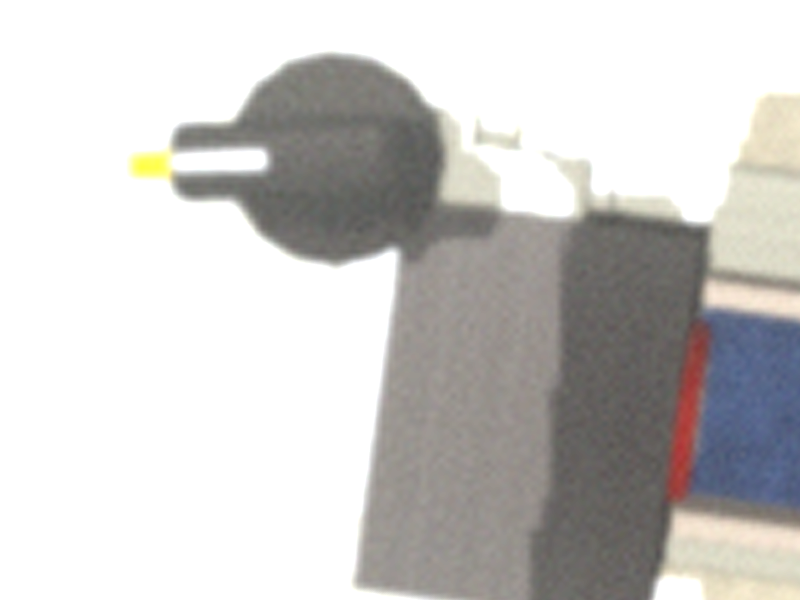

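The shutter now points along -y beside the rod's path (yellow at (150,165), index mark from (268,157) to (172,162)), so it is at the stop. The plug's red face shows at the exit. On to the rod.

Call:
step_arm(
  commands="1 -45.2 3 3.4 0.0075 0.002 -0.44;1 -45.2 3 3.4 0.0075 0.002 -0.44;1 -45.2 3 3.4 0.0075 0.002 -0.44;1 -45.2 3 3.4 0.0075 0.002 -0.44;1 -45.2 3 3.4 0.0075 0.002 -0.44;1 -45.2 3 3.4 0.0075 0.002 -0.44;1 -45.2 3 3.4 0.0075 0.002 -0.44;1 -45.2 3 3.4 0.0075 0.002 -0.44;1 -45.2 3 3.4 0.0075 0.002 -0.44;1 -45.2 3 3.4 0.0075 0.002 -0.44;1 -45.2 3 3.4 0.0075 0.002 -0.44;1 -45.2 3 3.4 0.0075 0.002 -0.44;1 -45.2 3 3.4 0.0075 0.002 -0.44;1 -45.2 3 3.4 0.0075 0.002 -0.44",
)

```text
time_s: 7.72
eef_pos: [560.3, -351.8, 264.1]
ee_rot: [-0.004, 0.537, 0.844, -0.002]
force: [-0.1, 1.2, 0.1]
grip_width: 1.002
grip_force: 0.0
```

```bash
python3 - <<'E'
from h import *
s=sense(); print(s["time_s"],s["eef_pos"],np.round(s["dq"],3))
m=camera_model("wrist"); im=snap("wrist","w2.png")
for l,z in [("rod_handle",50),("rod_tip",50),("stand",0)]:
    print(l,[(round(d["score"],2),np.round(d["xy"]).tolist(),np.round(onz(m,d["xy"],z),1).tolist()) for d in spot_point("wrist",l)[:2]])
b=cv2.cvtColor(cv2.imread("pics/w2.png"),cv2.COLOR_BGR2HSV)
M=cv2.inRange(b,(105,150,40),(130,255,255))
n,L,st,ce=cv2.connectedComponentsWithStats(M)
for i in range(1,n):
    if st[i,4]>150:
        p=np.argwhere(L==i)[:,::-1]; w=np.array([onz(m,q,65) for q in p.astype(float)])[:,:2].astype(np.float32)
        (c,sz,a)=cv2.minAreaRect(w); print(st[i],c,sz,a)
cv2.imwrite("pics/w2b.png",np.clip(cv2.resize(cv2.imread("pics/w2.png"),(800,600))*1.5,0,255).astype(np.uint8))
E
```

```text
7.7167 [ 560.27713798 -351.79313057  264.11435316] [ 0.031 -0.033  0.01   0.003  0.003  0.   ]
rod_handle [(0.85, [253.0, 186.0], [565.2, -376.4, 50.0])]
rod_tip [(0.88, [259.0, 44.0], [503.1, -226.5, 50.0])]
stand [(0.84, [256.0, 132.0], [542.8, -317.8, 0.0])]
[243 160  22  52 947] (563.6373901367188, -371.90716552734375) (22.941059112548828, 66.00869750976562) 21.166545867919922
```

View pics/w2b.png

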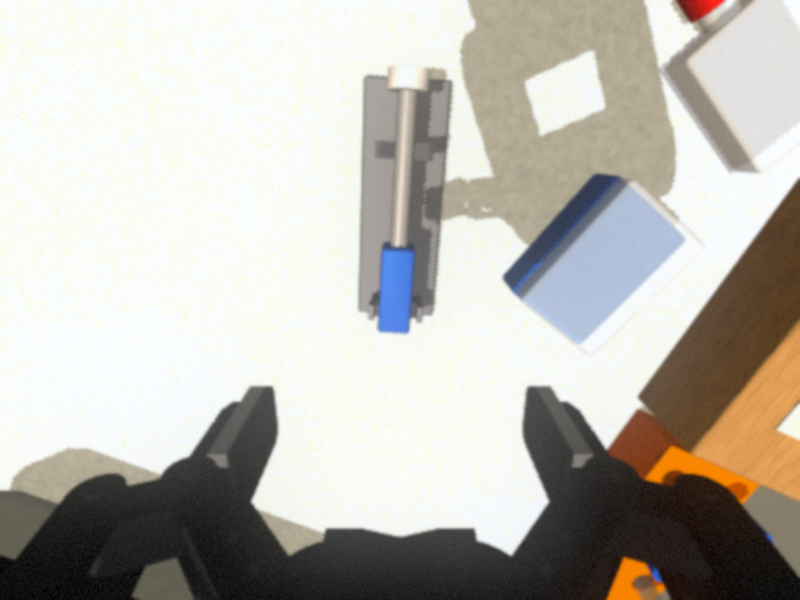

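The handle is at about (397,288) in the 800x600 view and the head at (408,77). That puts the handle centre at about (564,-375), with the rod yaw at about 1.95. I grip 5 mm ahead of the centre.

```bash
python3 - <<'E'
from h import *
print(rel([562,-370.5,51],0.38))
E
```

```text
(array([-1.91, -0.6 , 21.48]), array([-0.0066, -0.003 ,  0.0598]))
```

Call:
step_arm(
  commands="1 -1.9 -0.6 3 -0.0066 -0.003 0.06;1 -1.9 -0.6 7 -0.0066 -0.003 0.06;1 -1.9 -0.6 11 -0.0066 -0.003 0.06;1 -1.9 -0.6 14 -0.0066 -0.003 0.06;1 -1.9 -0.6 16 -0.0066 -0.003 0.06;1 -1.9 -0.6 16 -0.0066 -0.003 0.06;1 -1.9 -0.6 16 -0.0066 -0.003 0.06",
)

```text
time_s: 8.5
eef_pos: [562.1, -371.2, 105.7]
ee_rot: [-0.0, 0.561, 0.828, 0.0]
force: [0.4, -0.0, 1.6]
grip_width: 1.0
grip_force: 0.0
```

```bash
python3 - <<'E'
from h import *
s=sense(); print(s["eef_pos"],np.round(s["dq"],3),s["force"]);print(rel([562,-370.5,51],0.38))
m=camera_model("wrist"); im=snap("wrist","w3.png")
for l,z in [("rod_handle",50),("rod_tip",50)]:
    print(l,[(round(d["score"],2),np.round(d["xy"]).tolist(),np.round(onz(m,d["xy"],z),1).tolist()) for d in spot_point("wrist",l)[:2]])
b=cv2.cvtColor(cv2.imread("pics/w3.png"),cv2.COLOR_BGR2HSV)
M=cv2.inRange(b,(105,150,40),(130,255,255)); n,L,st,ce=cv2.connectedComponentsWithStats(M)
for i in range(1,n):
    if st[i,4]>300:
        p=np.argwhere(L==i)[:,::-1]; w=np.array([onz(m,q,65) for q in p.astype(float)])[:,:2].astype(np.float32)
        print(st[i],*cv2.minAreaRect(w))
E
```

```text
[ 562.11559698 -371.18512456  105.68925778] [-0.004 -0.038 -0.046 -0.001  0.007 -0.   ] [ 0.41643063 -0.03016483  1.61117567]
(array([0.06, 0.02, 5.47]), array([-0.0005, -0.0008, -0.0011]))
rod_handle [(0.57, [258.0, 223.0], [563.5, -372.5, 50.0])]
rod_tip []
[ 406   81  106  125 3214] (644.0474853515625, -274.74041748046875) (86.24394226074219, 22.429536819458008) 76.56739807128906
[ 240  185   38   91 3042] (563.5081787109375, -372.3150329589844) (24.167652130126953, 66.36670684814453) 21.55774688720703
```

Call:
step_arm(
  commands="1 0.3 0.1 2 0 0 0;1 0.3 0.1 4 0 0 0;1 0.3 0.1 5.5 0 0 0;1 0.3 0.1 5.5 0 0 0;1 0.3 0.1 5.5 0 0 0",
)

```text
time_s: 9.07
eef_pos: [562.0, -369.0, 51.5]
ee_rot: [0.0, 0.562, 0.827, -0.0]
force: [0.1, -0.5, -0.0]
grip_width: 0.999
grip_force: 0.0
```

Call:
step_arm(
  commands="0 0 0 0 0 0 0;0 0 0 0 0 0 0;0 0 0 0 0 0 0;0 0 0 0 0 0 0;0 0 0 0 0 0 0;0 0 0 0 0 0 0;0 0 0 0 0 0 0",
  newtons=60,
)

```text
time_s: 9.65
eef_pos: [562.0, -369.0, 51.1]
ee_rot: [0.001, 0.562, 0.827, -0.0]
force: [1.7, 0.1, 3.8]
grip_width: 0.296
grip_force: 59.5
```

```bash
python3 - <<'E'
from h import *
s=sense(); print(s["time_s"],s["eef_pos"],s["ee_rot"],s["force"],s["wrist_torque"],s["grip_width"]*85,s["grip_force"],s["joints"])
np.save("grasp.npy",np.r_[s["eef_pos"],s["ee_rot"]])
E
```

```text
9.65 [ 562.03512837 -369.02683629   51.05936506] [ 5.25030387e-04  5.61745433e-01  8.27309972e-01 -4.86509699e-05] [1.72546775 0.09746213 3.83222992] [ 0.11067572 -0.08278833 -0.09964925] 25.12424753050342 59.485246539115906 [-7.54867121e-01  8.24358772e-01  1.20216623e+00  7.74645870e-05
  1.11401539e+00 -1.13270927e+00]
```

Call:
step_arm(
  commands="0 0 0 -1 0 0 0;0 0 0 -2.5 0 0 0;0 0 0 -5 0 0 0;0 0 0 -8 0 0 0;0 0 0 -10 0 0 0;0 0 0 -10 0 0 0;0 0 0 -10 0 0 0",
)

```text
time_s: 10.23
eef_pos: [561.7, -368.8, 150.7]
ee_rot: [0.0, 0.562, 0.827, -0.0]
force: [0.8, -0.2, -2.7]
grip_width: 0.295
grip_force: 59.1
```

```bash
python3 - <<'E'
from h import *
s=sense(); print(s["eef_pos"],np.round(s["dq"],3),s["force"],s["wrist_torque"],s["grip_width"]);print(rel([545.2,-127,150],-0.141))
E
```

```text
[ 561.67353667 -368.82654445  150.74495959] [-0.001  0.038  0.043 -0.001 -0.009  0.   ] [ 0.84822389 -0.18635974 -2.65250126] [ 0.01058223 -0.0198539  -0.03391107] 0.2953196234977813
(array([23.08,  7.4 ,  0.06]), array([0.    , 0.0006, 0.5191]))
```

Call:
step_arm(
  commands="0 1 0.3 0 0 0 0.02;0 3 1 0 0 0 0.06;0 5.4 1.7 0 0 0 0.12;0 8.1 2.6 0 0 0 0.18;0 10.8 3.5 0 0 0 0.24;0 13.5 4.3 0 0 0 0.3;0 16.2 5.2 0 0 0 0.36;0 18.9 6 0 0 0 0.43;0 21 6.7 0 0 0 0.48;0 22.5 7.2 0 0 0 0.51;0 23.1 7.4 0 0 0 0.52;0 23.1 7.4 0 0 0 0.52;0 23.1 7.4 0 0 0 0.52",
)

```text
time_s: 11.32
eef_pos: [545.0, -127.2, 149.5]
ee_rot: [-0.001, 0.755, 0.656, -0.001]
force: [0.4, -0.1, -2.2]
grip_width: 0.294
grip_force: 59.0
```

```bash
python3 - <<'E'
from h import *
s=sense(); print(s["time_s"],s["eef_pos"],np.round(s["dq"],3),s["force"],s["wrist_torque"],s["grip_width"])
m=camera_model("wrist"); im=snap("wrist","w4.png"); p=s["eef_pos"]
th=1.43; d=np.array([np.cos(th),np.sin(th),0]); print("expected tip px",proj(m,p+156*d-[0,0,1]))
for l,z in [("rod_tip",p[2]-1),("rod_handle",p[2]-1),("carrier",0),("knob_grip",144),("trough",61)]:
    print(l,[(round(q["score"],2),np.round(q["xy"]).tolist(),np.round(onz(m,q["xy"],z),1).tolist()) for q in spot_point("wrist",l)[:2]])
ms=camera_model("scene"); snap("scene","s4.png"); print("scene exp tip",proj(ms,p+156*d-[0,0,1]),"handle",proj(ms,p-4*d-[0,0,1]), [q["xy"] for q in spot_point("scene","rod_tip")[:2]],[q["xy"] for q in spot_point("scene","rod_handle")[:1]])
a=np.clip(cv2.imread("pics/w4.png")*1.5,0,255).astype(np.uint8); cv2.imwrite("pics/w4b.png",cv2.resize(a,(800,600)))
E
```

```text
11.3167 [ 544.96277313 -127.22506158  149.50131871] [-0.018 -0.001 -0.011 -0.003  0.002 -0.   ] [ 0.36055367 -0.06158409 -2.21904131] [-0.0506077   0.04671403 -0.04593066] 0.29368512396272484
expected tip px [ 257.07326188 -126.10476854]
rod_tip [(0.46, [477.0, 142.0], [651.8, -77.6, 148.5])]
rod_handle [(0.74, [254.0, 273.0], [542.6, -132.0, 148.5])]
carrier []
knob_grip []
trough []
scene exp tip [256.97834584 180.38993302] handle [235.22803772 156.65569573] [[254.7, 178.9]] [[232.9, 157.4]]
```

View pics/w4b.png

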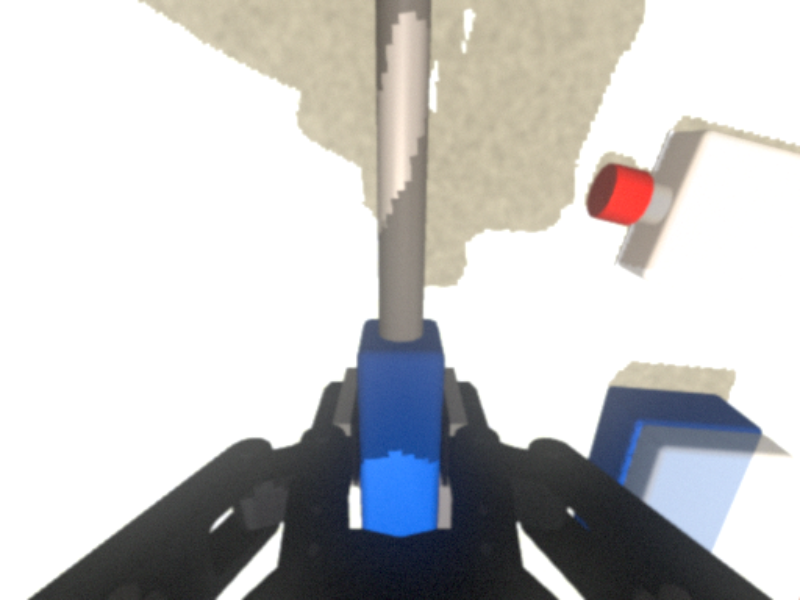

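The shaft runs straight down the image centre (column about 401), so it is aligned with the tool. The scene view matches the expected tip to about 2 px. Lowering to bore height.

```bash
python3 - <<'E'
from h import *
print(rel([545.8,-127.3,86],-0.141))
E
```

```text
(array([-0.02,  0.07,  6.43]), array([-0.0005, -0.0001, -0.0012]))
```

Call:
step_arm(
  commands="0 0 0.1 2 0 0 0;0 0 0.1 4.5 0 0 0;0 0 0.1 6.4 0 0 0;0 0 0.1 6.4 0 0 0;0 0 0.1 6.4 0 0 0;0 2 0.1 6.4 0 0 0;0 4 0.1 6.4 0 0 0;0 5.5 0.1 6.4 0 0 0;0 5.5 0.1 6.4 0 0 0;0 5.5 0.1 6.4 0 0 0",
)

```text
time_s: 12.6
eef_pos: [554.7, -72.4, 87.9]
ee_rot: [0.001, 0.755, 0.656, 0.0]
force: [1.1, 0.6, -2.1]
grip_width: 0.296
grip_force: 59.1
```

```bash
cat >> h.py <<'E'
def carr(P,C=(583,136),th=1.43):
    d=np.array(P[:2])-C; c,s_=np.cos(th),np.sin(th); return np.round([c*d[0]+s_*d[1],-s_*d[0]+c*d[1],P[2]],1)
E
python3 - <<'E'
from h import *
s=sense(); p=s["eef_pos"]; print(s["time_s"],p,carr(p),s["force"],s["wrist_torque"]); y=q2R(s["ee_rot"]); print(y[:,1],y[:,2])
m=camera_model("wrist"); im=snap("wrist","w5.png")
mt=camera_model("top"); snap("top","t5.png")
print([(q["score"],onz(mt,q["xy"],85)) for q in spot_point("top","rod_tip")[:2]])
a=cv2.imread("pics/w5.png"); b=cv2.imread("pics/t5.png")[150:270,190:350]
a=cv2.resize(a,(400,300)); b=cv2.resize(b,(400,300),interpolation=cv2.INTER_CUBIC)
c=cv2.imread("pics/t5.png")
cv2.imwrite("pics/w5b.png",np.clip(np.hstack([a,b])*1.5,0,255).astype(np.uint8))
E
```

```text
12.6 [554.72055909 -72.36021652  87.87292989] [-210.3   -1.2   87.9] [ 1.07957396  0.61875253 -2.12137817] [-0.03402937 -0.02793076  0.00377442]
[ 0.99012605 -0.14016502  0.00204474] [ 1.95018812e-03 -8.11924453e-04 -9.99997769e-01]
[(0.62, array([574.74059844,  89.02832597,  85.        ]))]
```

View pics/w5b.png

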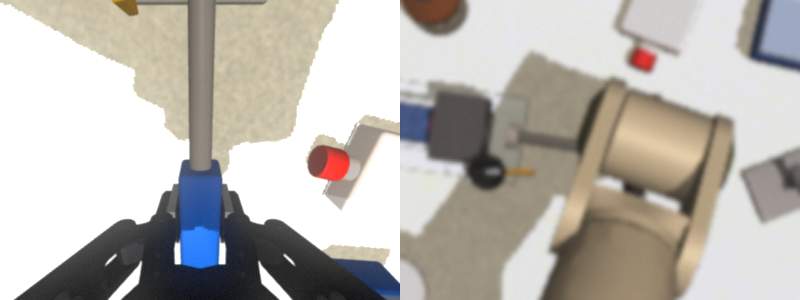

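Right half: the rod head at (512,135) is lined up with the block, and the shutter at (520,172) is clear beside it. Now I enter the bore, correcting 2 mm down and 1 mm sideways.

Call:
step_arm(
  commands="0 0.3 -0.1 0.15 0 0 0;0 0.8 -0.1 0.15 0 0 0;0 1.4 -0.1 0.15 0 0 0;0 2 -0.1 0.15 0 0 0;0 2.6 -0.1 0.15 0 0 0;0 3.2 -0.1 0.15 0 0 0;0 3.8 -0.1 0.15 0 0 0;0 4.4 -0.1 0.15 0 0 0;0 5 -0.1 0.15 0 0 0;0 5 -0.1 0.15 0 0 0",
)

```text
time_s: 13.58
eef_pos: [560.2, -21.7, 84.9]
ee_rot: [-0.0, 0.755, 0.656, 0.0]
force: [0.3, -0.3, -1.3]
grip_width: 0.292
grip_force: 59.2
```

```bash
python3 - <<'E'
from h import *
s=sense(); p=s["eef_pos"]; print(s["time_s"],p,carr(p),s["force"],s["wrist_torque"],s["grip_width"])
m=camera_model("scene"); snap("scene","s6.png"); print([(q["score"],q["xy"],carr(onz(m,q["xy"],83))) for q in spot_point("scene","plug_center")[:2]])
E
```

```text
13.5833 [560.15765245 -21.67868181  84.86938647] [-159.3    0.5   84.9] [ 0.32567118 -0.25454995 -1.34352518] [-0.08181208  0.0361572   0.00052958] 0.291623446116863
[(0.81, [279.2, 225.1], array([23.1,  2.4, 83. ])), (0.55, [286.5, 241.5], array([ 90.7, -12.5,  83. ]))]
```

Call:
step_arm(
  commands="0 0.5 0 -0.1 0 0 0;0 1 0 -0.1 0 0 0;0 1.5 0 -0.1 0 0 0;0 2 0 -0.1 0 0 0;0 2.5 0 -0.1 0 0 0;0 3 0 -0.1 0 0 0;0 3.5 0 -0.1 0 0 0;0 4.1 0 -0.1 0 0 0;0 4.1 0 -0.1 0 0 0;0 4.1 0 -0.1 0 0 0",
)

```text
time_s: 14.52
eef_pos: [565.9, 18.2, 85.8]
ee_rot: [-0.0, 0.755, 0.655, -0.0]
force: [0.7, -0.5, -1.8]
grip_width: 0.296
grip_force: 59.2
```

```bash
python3 - <<'E'
from h import *
s=sense(); p=s["eef_pos"]; print(s["time_s"],p,carr(p),s["force"],s["wrist_torque"],s["grip_width"])
m=camera_model("scene"); snap("scene","s7.png"); print([(q["score"],q["xy"],carr(onz(m,q["xy"],81))) for q in spot_point("scene","plug_center")[:2]])
a=cv2.imread("pics/s7.png")[170:290,220:380]; cv2.imwrite("pics/s7b.png",np.clip(cv2.resize(a,(800,600),interpolation=cv2.INTER_CUBIC)*1.3,0,255).astype(np.uint8))
E
```

```text
14.5167 [565.86462008  18.17063525  85.8341218 ] [-119.1    0.4   85.8] [ 0.69835282 -0.48533445 -1.83278085] [-0.03041372 -0.04540474 -0.01360607] 0.2963050083632615
[(0.94, [283.4, 231.6], array([50. ,  0.5, 81. ])), (0.74, [291.1, 306.1], array([ 275.6, -101.5,   81. ]))]
```

View pics/s7b.png

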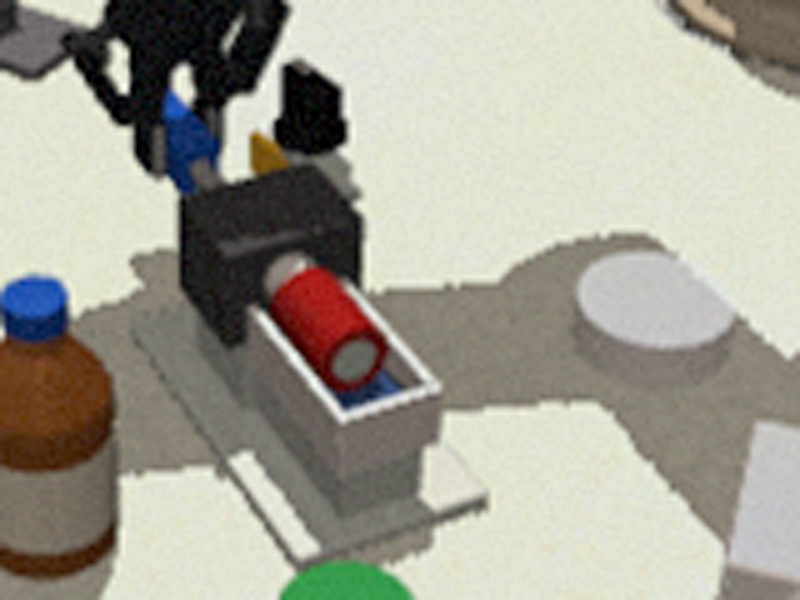

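The plug is fully out: red at (330,325), with the white rod head visible between it and the block at (287,265). I nudge 3 mm more for margin, then withdraw.

Call:
step_arm(
  commands="0 0.3 0 0 0 0 0;0 0.3 0 0 0 0 0;0 -0.5 0 0 0 0 0;0 -2 0 0 0 0 0;0 -4 0 0 0 0 0;0 -6.5 0 0 0 0 0;0 -9 0 0 0 0 0;0 -11.5 0 0 0 0 0;0 -13.5 0 0 0 0 0;0 -15 0 0 0 0 0;0 -15 0 0 0 0 0;0 -15 0 0 0 0 0",
)

```text
time_s: 15.62
eef_pos: [544.4, -131.4, 85.8]
ee_rot: [-0.0, 0.756, 0.655, -0.0]
force: [0.7, 0.5, -1.6]
grip_width: 0.296
grip_force: 59.2
```

```bash
python3 - <<'E'
from h import *
s=sense(); p=s["eef_pos"]; print(s["time_s"],p,carr(p),s["force"],s["wrist_torque"],s["grip_width"])
g=np.load("grasp.npy"); y=q2R(g[3:])[:,1]; yaw=np.arctan2(y[1],y[0])
print(yaw,rel([g[0],g[1],151],yaw))
m=camera_model("scene"); snap("scene","s8.png"); print([(q["score"],q["xy"],carr(onz(m,q["xy"],81))) for q in spot_point("scene","plug_center")[:2]])
E
```

```text
15.6167 [ 544.36448601 -131.42485624   85.79235852] [-270.2    0.7   85.8] [ 0.70977992  0.48348122 -1.59469341] [ 0.01213129  0.02214525 -0.00711985] 0.2962967553827385
0.377808250830257 (array([-23.26,   5.15,  -6.53]), array([-5.000e-04, -4.000e-04, -5.214e-01]))
[(0.69, [269.1, 242.9], array([ 74.8, -52.6,  81. ])), (0.59, [285.9, 235.7], array([67.6, -1.7, 81. ]))]
```

Call:
step_arm(
  commands="0 0 0 -3 0 0 0;0 0 0 -6.5 0 0 0;0 -2 0.4 -6.5 0 0 -0.04;0 -5 1.1 -6.5 0 0 -0.11;0 -8 1.8 -6.5 0 0 -0.18;0 -11 2.4 -6.5 0 0 -0.25;0 -14 3.1 -6.5 0 0 -0.32;0 -17 3.8 -6.5 0 0 -0.39;0 -20 4.4 -6.5 0 0 -0.45;0 -22 4.9 -6.5 0 0 -0.5;0 -23.3 5.2 -6.5 0 0 -0.52;0 -23.3 5.2 -6.5 0 0 -0.52;0 -23.3 5.2 -6.5 0 0 -0.52;0 -23.3 5.2 -6.5 0 0 -0.52",
)

```text
time_s: 16.88
eef_pos: [563.5, -367.2, 150.6]
ee_rot: [-0.001, 0.561, 0.828, 0.0]
force: [-0.1, -0.0, -1.4]
grip_width: 0.294
grip_force: 59.5
```

```bash
python3 - <<'E'
from h import *
s=sense(); p=s["eef_pos"]; print(s["time_s"],p,np.round(s["dq"],3),s["force"],s["wrist_torque"],s["grip_width"])
g=np.load("grasp.npy"); y=q2R(g[3:])[:,1]; yaw=np.arctan2(y[1],y[0])
print(rel([g[0],g[1],g[2]],yaw))
E
```

```text
16.8833 [ 563.49583562 -367.2351733   150.64315797] [ 0.005 -0.008  0.001 -0.003 -0.001 -0.002] [-0.10080647 -0.01254727 -1.35075759] [ 0.00026342  0.00185391 -0.02238801] 0.29356930838402795
(array([-0.12, -0.2 ,  9.96]), array([-0.0004, -0.0011,  0.0009]))
```

Call:
step_arm(
  commands="0 -0.1 -0.2 1 0 -0.001 0;0 -0.1 -0.2 3 0 -0.001 0;0 -0.1 -0.2 5 0 -0.001 0;0 -0.1 -0.2 6.5 0 -0.001 0;0 -0.1 -0.2 7.5 0 -0.001 0;0 -0.1 -0.2 7.5 0 -0.001 0;0 -0.1 -0.2 7.5 0 -0.001 0",
)

```text
time_s: 17.47
eef_pos: [561.7, -370.0, 75.8]
ee_rot: [0.0, 0.562, 0.827, -0.0]
force: [0.2, -0.6, -2.0]
grip_width: 0.293
grip_force: 59.5
```

```bash
python3 - <<'E'
from h import *
s=sense(); p=s["eef_pos"]; print(s["time_s"],p,np.round(s["dq"],3),s["force"],s["wrist_torque"],s["grip_width"])
g=np.load("grasp.npy"); y=q2R(g[3:])[:,1]; yaw=np.arctan2(y[1],y[0])
print(g,rel([g[0],g[1],g[2]],yaw))
E
```

```text
17.4667 [ 561.73403526 -370.02421377   75.8072192 ] [-0.005 -0.023 -0.024 -0.     0.004 -0.001] [ 0.15314715 -0.60615165 -2.02464348] [-0.05376863  0.04183397 -0.05836361] 0.2931894395476374
[ 5.62035128e+02 -3.69026836e+02  5.10593651e+01  5.25030387e-04
  5.61745433e-01  8.27309972e-01 -4.86509699e-05] (array([0.08, 0.07, 2.47]), array([-0.0004,  0.0004,  0.0006]))
```

Call:
step_arm(
  commands="0 0.1 0.05 0.6 0 0 0;0 0.1 0.05 1.2 0 0 0;0 0.1 0.05 1.8 0 0 0;0 0.1 0.05 2.2 0 0 0;0 0.1 0.05 2.4 0 0 0;0 0.1 0.05 2.4 0 0 0;0 0.1 0.05 2.4 0 0 0",
)

```text
time_s: 18.05
eef_pos: [561.8, -369.4, 51.9]
ee_rot: [0.0, 0.562, 0.827, -0.0]
force: [-0.1, 0.5, -2.3]
grip_width: 0.295
grip_force: 59.5
```

```bash
python3 - <<'E'
from h import *
s=sense(); p=s["eef_pos"]; print(s["time_s"],p,np.round(s["dq"],3),s["force"],s["wrist_torque"],s["grip_width"])
E
```

```text
18.05 [ 561.81680092 -369.43921655   51.87181162] [-0.002 -0.001  0.    -0.002 -0.001 -0.001] [-0.12667416  0.53816223 -2.30921871] [-0.00932517 -0.01056931 -0.00335488] 0.29460577280225314
```

Call:
step_arm(
  commands="0 0 0 0.1 0 0 0;0 0 0 0.1 0 0 0;0 0 0 0.1 0 0 0;0.36 0 0 0.1 0 0 0;0.5 0 0 0.1 0 0 0;1 0 0 0.1 0 0 0;1 0 0 0.1 0 0 0;1 0 0 0.1 0 0 0;1 0 0 0.1 0 0 0;1 0 0 -1 0 0 0;1 0 0 -4 0 0 0;1 0 0 -8 0 0 0;1 0 0 -12 0 0 0;1 0 0 -16 0 0 0;1 0 0 -20 0 0 0;1 0 0 -20 0 0 0;1 0 0 -20 0 0 0",
  newtons=20,
)

```text
time_s: 19.47
eef_pos: [562.1, -369.5, 255.2]
ee_rot: [0.003, 0.562, 0.827, -0.001]
force: [-0.9, 0.1, -1.7]
grip_width: 1.0
grip_force: 0.0
```

```bash
python3 - <<'E'
from h import *
s=sense(); print(s["time_s"],s["eef_pos"],s["force"],s["grip_width"])
m=camera_model("wrist"); im=snap("wrist","w9.png")
for l,z in [("rod_handle",50),("rod_tip",50),("stand",0)]:
    print(l,[(round(d["score"],2),np.round(d["xy"]).tolist(),np.round(onz(m,d["xy"],z),1).tolist()) for d in spot_point("wrist",l)[:2]])
snap("scene","s9.png"); snap("top","t9.png"); mt=camera_model("top")
for l,z in [("flask_a_mid",18),("medium_mid",75),("dishes_mid",15),("tipbox_mid",35),("weighjar_mid",37),("plug_center",81)]:
    print(l,[(round(d["score"],2),np.round(onz(mt,d["xy"],z)).tolist()) for d in spot_point("top",l)[:2]])
a=cv2.imread("pics/w9.png")[0:300,130:400]; b=cv2.imread("pics/s9.png")[150:350,130:330]; c=cv2.imread("pics/t9.png")[150:290,190:330]
f=lambda x,w:cv2.resize(x,(w,400),interpolation=cv2.INTER_CUBIC)
cv2.imwrite("pics/end.png",np.clip(np.hstack([f(a,260),f(b,270),f(c,270)])*1.4,0,255).astype(np.uint8))
E
```

```text
19.4667 [ 562.14409083 -369.48868764  255.19014066] [-0.94200637  0.14171547 -1.69109089] 0.9996315141789712
rod_handle [(0.64, [256.0, 172.0], [564.0, -375.0, 50.0])]
rod_tip [(0.74, [254.0, 22.0], [503.5, -226.6, 50.0])]
stand [(0.95, [255.0, 118.0], [541.3, -319.2, 0.0])]
flask_a_mid [(0.96, [752.0, -123.0, 18.0])]
medium_mid [(0.92, [742.0, 178.0, 75.0])]
dishes_mid [(0.84, [390.0, 222.0, 15.0]), (0.37, [603.0, 217.0, 15.0])]
tipbox_mid [(0.71, [701.0, -285.0, 35.0])]
weighjar_mid [(0.62, [699.0, 358.0, 37.0])]
plug_center [(0.59, [595.0, 193.0, 81.0])]
```

View pics/end.png

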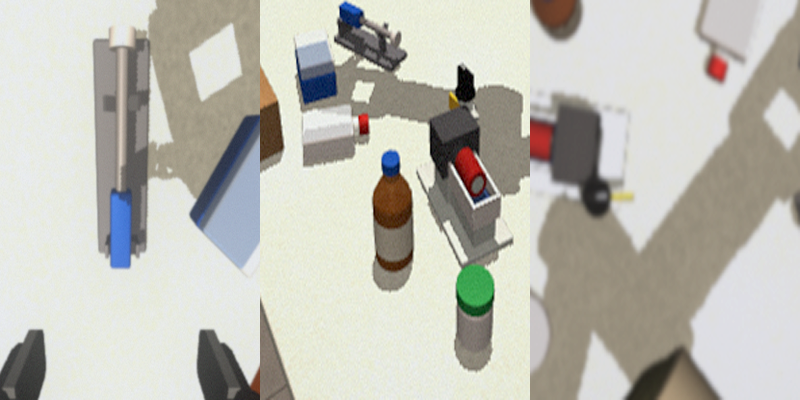

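Left: the rod is back on its stand where it was (handle at (120,228), head at (122,37)). Middle and right: the plug lies in the trough, the shutter is at its stop and nothing nearby has moved.

```bash
python3 -c "
from rig import *
print(finish_job())"
```

```text
the job is handed in; nothing more can be done
None
```

The job is done and handed in at about 20 s: the knob is at its clockwise stop with the shutter clear, the plug was pushed out with the rod and lies in the trough, the rod is back on its stand, and the final pictures show nothing nearby disturbed.

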